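# Set an LED panel over the breaking edge and clamp it

## Robot

A 6-joint arm with a two-finger parallel gripper is mounted at the origin on a cart in front of the work surface, level with it; the furniture and walls round the work are solid. World frame = base frame: x ahead of the robot, y to its left, z up, the work surface at z = 0. Lengths are in m, angles in rad, forces in N, time in s.
With the tool pointing down it reaches from about 0.325 to 0.775 m from the base axis. Payload 9.3 kg.
Tool frame: the origin (TCP) lies on the centre line of the jaws, within the pads' length; the fingertips stand 19 mm ahead of it and the grasp point (between the pads) is the TCP; z points along the fingers, y is the line along which they close (so a half turn about z gives the same grasp; the last joint's range is limited). The gripper opens to 85 mm and grips with 20 to 120 N. Pads are 22 mm wide; open, the fingers measure 114 mm over their backs; the gripper's body (76 mm by 85 mm) begins 54 mm behind the grasp point. The pads swing forward as they close: fully open they stand 13 mm farther back than shut.
Start: joints at [-1.338, 0.259, 0.021, 1.334, 0, 1.418], TCP at [0.207, -0.51, 0.212] pointing down, gripper open.
Joint ranges: [-3.04, 3.04], [-0.91, 1.82], [-1.04, 1.36], [-1.92, 1.95], [-1.52, 1.45], [-3.14, 3.14]. Speed limits (rad/s): [2.22, 2.22, 2.79, 3.14, 3.14, 3.14].

## Interface

Orientations are given as a rotation vector (axis times angle).
In Python, from cell import r gives the robot as it stands. The module is installed in compiled form; this text tells all that it offers.
- The arm moves only by the shell command python3 -m crank 'ROWS' [FORCE]. ROWS is JSON, a list of rows, each a list of 3 entries, a list of its own where there are three numbers: the shift along the tool's x, y, z in mm, then the turn, a rotation vector about the tool's x, y, z in degrees, then the finger opening in mm, from 0 to 85.4. A call has 1 to 8 rows; each row is the pose to reach, as a shift and turn from the pose commanded when the call began, along the tool's axes at that moment; what a row does not reach only later rows make up. A row lasts 1/8 s, in which the tool goes at most 62.5 mm and 10.7 degrees, less where a joint would pass 70% of its speed; a pose out of reach is approached as far as the arm can. A call with a gripper value outside its range is refused whole. The fingers move at their own pace and stop on an object; FORCE is the grip in N (left out, the last holds). Time passes only in rows, so rows that repeat a pose let the fingers close. It gives the time, the measured TCP pose, the force, the opening and the grip force at its end, in the units of the state.
- r.get_state(): the state, without advancing time (a new reading comes with each control period).
- r.capture(name): name is "scene" or "top"; returns (picture, depth): 384x512x3 uint8, blue, green, red; 384x512 float32, m along the optical axis (not along the pixel's ray), 0 where there is no reading.
- r.camera_model(name): a dict with "K" (3x3 intrinsics, pixels), "position" and "orientation" of the camera in the world. Camera axes: x right, y down, z forward; pixel columns grow to the right and rows downward; lengths in m; the calibration is good to about 2 mm. A picture is of the moment at which its call begins. camera_model takes no time and is no camera call.
- r.sign_off(): hands the job in; it is judged then, once.
The state is a dict: "time_s": time; "joint_pos": joint angles; "qd": joint speeds; "effort": joint torques, N m; "position": TCP position; "tool_rot": TCP orientation; "contact_force": force on the tool from outside, world axes, zero at the start; "ft_torque": the same for the moment, N m; "gripper_width": finger opening in m; "finger_force": force on a finger pad.
Only numpy, scipy, OpenCV 4.12 (cv2) and the standard library are available. Lean on these libraries where they do the work, as an engineer would, in place of code of your own. Each camera call takes 0.05 s, during which the arm holds its last target. There are 200 camera calls.

## Task

The white LED panel lies loose on the depanelling jig. Working only with the fingertips and never picking the panel up, push it back until it lies square against the steel guide rail and slide it along the rail until its black score line lies right over the jig's breaking edge, so that only the bare break-off strip overhangs. Then press the red clamp handle all the way down so that the rubber foot holds the panel there; leave the tray, marker and multimeter where they are.

Things in the scene. Friction and masses are not known exactly. Their poses are not given: they have to be found in the camera images.
- jig: blue depanelling jig, fixed to the bench, with an aluminium bed whose flat top is 45 mm above the bench. Origin: under the bed's middle at bench height; +x points from the open front side to the guide rail, +y along the rail away from the breaking edge. The bed's top spans x = -55 to +50 mm, y = -120 to +120 mm; beyond y = -120 mm (the breaking edge) is free air.
- breaking_edge (a point): point on the breaking edge (the dark steel bar flush with the bed's top at its -y end), at (15, -120, 45) mm in the jig's frame; axes as the jig's: the edge runs along x, outward is -y
- rail_face (a point): point at the foot of the front face of the guide rail (steel bar 9 mm high and 12 mm wide along the bed's whole back side), at (50, 0, 45) mm in the jig's frame; axes as the jig's
- panel: LED panel: loose flat aluminium plate 70 (x) x 150 (y) x 3.2 mm (z), 0.09 kg, white, two rows of yellow LEDs (1.5 mm tall, no obstacle); 4 mm from its +y end a grey terminal block 26 x 9 x 8 mm. Origin: centre of the underside; +x is the rail side, -y the breaking-edge end. The last 20 mm at -y are the bare metal break-off strip beyond the black score line.
- score_line (a point): middle of the score line on the panel's top: x = 0, y = -55 mm, z = 3.2 mm in the panel's frame
- panel_center (a point): centre of the panel (half-way up the plate)
- panel_back (a point): middle of the panel's back (+x) long edge, at its underside; it meets the rail face when the panel is against the rail
- clamp_handle (a joint): angle of the hold-down clamp's handle, rad: 0 open (sloping up and away from the rail, 49 degrees above level), 0.80 fully down at its stop (about level). Stays where left; takes 5 to 12 N on the red grip. It swings the arm down; the sprung rubber foot (13 mm) lands 35 mm from the breaking edge, 32 mm from the rail, pressing it with about 3 N.
- handle_grip (a point): point on the axis of the red round grip (15 mm thick, from 31 to 106 mm from the pin), 70 mm from the handle's pin; it moves with the handle. Pressed from straight above, the grip turns down away from the panel.
- tray: yellow small-parts tray, 85 x 122 x 35 mm, loose, on the bench beyond the breaking edge; origin at the centre of its underside
- marker: black marker, 140 x 10 x 11 mm, loose, on the bench in front of the jig; origin at the centre of its underside
- meter: yellow and grey multimeter, 150 x 74 x 47 mm, loose, on the bench behind the jig; origin at the centre of its underside
- clamp_pin (a point): level pin (along the jig's y) about which the clamp's handle turns, behind the rail at (100, -85, 70) mm in the jig's frame. While open, the clamp arm stands up over the rail here: its top is 140 mm above the bench, its foot reaches forward to x = +13 mm (100 mm above the bench), and the tip of the handle is 150 mm up

How it is judged:
On the way, in this order (a step that is already met when the one before it is completed fails the run):
1. with the clamp still open, the panel lies against the rail with its score line over the breaking edge (value of joint clamp_handle below 0.25 rad and y of score_line in the frame of breaking_edge between -0.004 and 0.004 m and x of panel_back in the frame of rail_face above -0.003 m and angle between the y axis of panel and the y axis of jig, either way round below 0.035 rad), for 0.2 s.
2. the clamp handle is fully down (value of joint clamp_handle above 0.74 rad), for 0.2 s.
At the end, for the whole second after the job is handed in: The panel is at rest flat on the bed, within 3 mm of the guide rail and parallel to it within 2 degrees, its score line within 4 mm of the breaking edge; the clamp handle is down within 0.06 rad of its stop and the rubber foot presses on the panel with more than 1 N (y of score_line in the frame of breaking_edge between -0.004 and 0.004 m and x of panel_back in the frame of rail_face above -0.003 m and angle between the y axis of panel and the y axis of jig, either way round below 0.035 rad and angle between panel's own z axis and vertical below 0.03 rad and linear speed of panel below 0.01 m/s and value of joint clamp_handle above 0.74 rad and contact force between clamp_foot and panel above 1 N); the robot touches nothing.
It fails at once if the panel is lifted or tipped (z of panel_center in the frame of breaking_edge above 0.01 m or angle between panel's own z axis and vertical above 0.15 rad).
It fails at once if the tray, marker or multimeter is moved by more than 20 mm (distance of any of tray, marker, meter from where it was at the start of the episode above 0.02 m).
It also fails if it takes over 51 s, if anything falls off the work surface, if the arm or the gripper's body presses on something with over 40 N, if the wrist force passes 120 N, or if a joint passes its speed limit or range.

## Working session

There is one attempt and no reset: what is moved stays moved. The work goes in short steps, Python scripts to look and compute and a shell command to move; the robot and the scene stay as the last step left them, time stands still between calls to the robot, and variables do not carry over. Pictures are saved under pics/ and viewed, at most 10 in all, crops included, and the job is handed in when it is done.

```bash
mkdir -p pics; python3 - <<'E'
from cell import r
import cv2,numpy as np
for n in("scene","top"):
    im,d=r.capture(n); cv2.imwrite(f"pics/{n}0.png",im); np.save(f"{n}0.npy",d)
    m=r.camera_model(n); print(n,m)
s=r.get_state(); print(s)
E
```

```text
scene {'K': array([[498.93060822,   0.        , 259.04051117],
       [  0.        , 498.93060822, 197.20297931],
       [  0.        ,   0.        ,   1.        ]]), 'position': array([-0.16461066,  0.72694148,  0.65910164]), 'orientation': array([-0.99222794,  2.1779805 , -1.28484037])}
top {'K': array([[361.68447159,   0.        , 254.25768243],
       [  0.        , 361.68447159, 192.61010304],
       [  0.        ,   0.        ,   1.        ]]), 'position': array([0.42981427, 0.07320603, 1.03672477]), 'orientation': array([-2.13088763,  2.15869882, -0.1468524 ])}
{'time_s': 0.1, 'joint_pos': array([-1.33757777e+00,  2.59130373e-01,  2.08431492e-02,  1.33370481e+00,
       -2.48386285e-05,  1.41815603e+00]), 'qd': array([-0.00112639, -0.00030343,  0.00290335, -0.00076883, -0.00092984,
        0.00072361]), 'effort': array([ 5.91762102e-03, -5.56697488e+01,  3.45067906e+01,  1.16948879e-02,
       -1.02330521e-04, -1.57893470e-05]), 'position': array([ 0.20689883, -0.50930421,  0.2119318 ]), 'tool_rot': array([-3.08213438e+00, -6.02123749e-01,  1.14591982e-04]), 'contact_force': array([-0.30121468,  0.21959044, -0.22065271]), 'ft_torque': array([ 0.01804427, -0.00587042,  0.00139118]), 'finger_force': 0.0, 'gripper_width': 0.08575310355674319}
```

View pics/scene0.png

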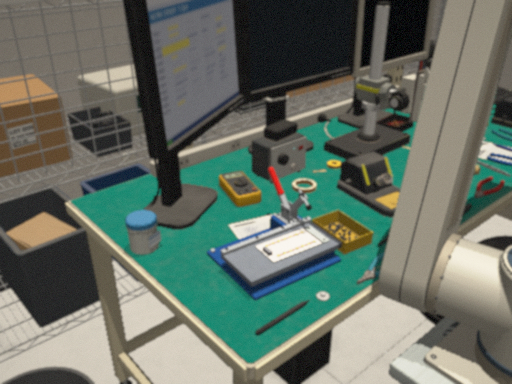

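View pics/top0.png

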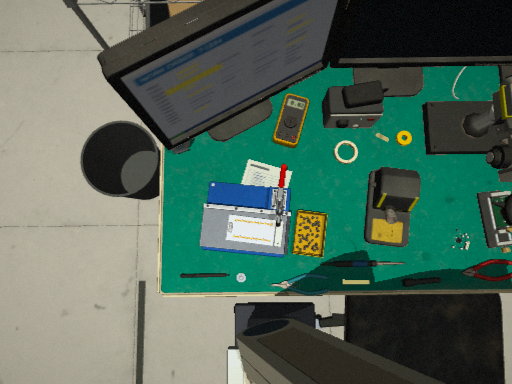

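The top view shows the jig at about (245,220), with the panel at (252,229) and its strip end to the right. The tray is at (310,232), the clamp at (280,195) and the marker at (205,275). I'll enlarge this area.

```bash
cat > h.py <<'E'
from cell import r
import cv2,numpy as np
from scipy.spatial.transform import Rotation as R
def ray(n,u,v):
    m=r.camera_model(n); K=m["K"]
    return m["position"], R.from_rotvec(m["orientation"]).apply([(u-K[0,2])/K[0,0],(v-K[1,2])/K[1,1],1.])
def onz(n,u,v,z):
    p,d=ray(n,u,v); return p+d*(z-p[2])/d[2]
def proj(n,P):
    m=r.camera_model(n); q=R.from_rotvec(m["orientation"]).inv().apply(np.array(P)-m["position"]); q=m["K"]@q; return q[:2]/q[2]
E
python3 - <<'E'
import cv2
a=cv2.imread("pics/top0.png")[172:262,192:332]
cv2.imwrite("pics/topc.png",cv2.resize(a,None,fx=5.5,fy=5.5,interpolation=cv2.INTER_CUBIC))
a=cv2.imread("pics/scene0.png")[160:300,200:380]
cv2.imwrite("pics/scenec.png",cv2.resize(a,None,fx=4.2,fy=4.2,interpolation=cv2.INTER_CUBIC))
E
```

```text
(no output)
```

View pics/topc.png

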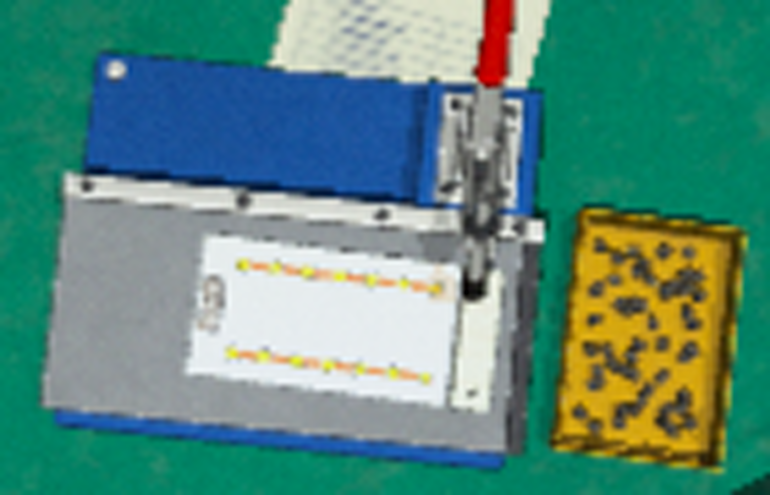

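View pics/scenec.png

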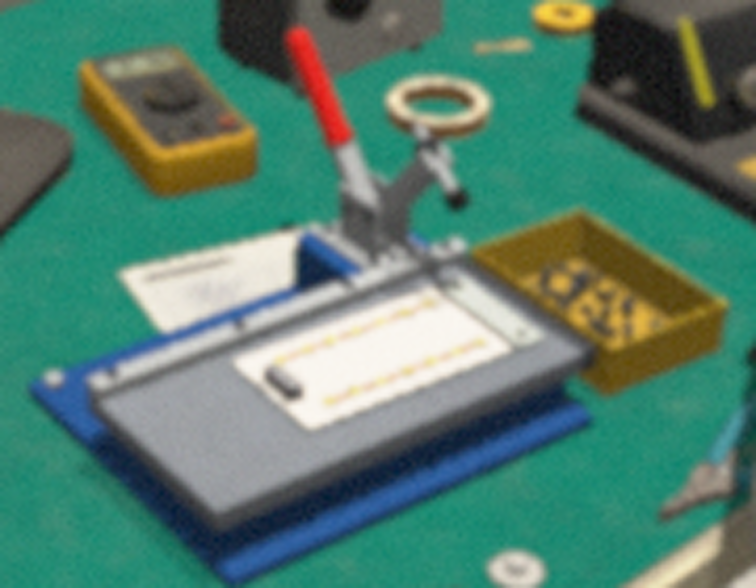

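Crop coordinates, top view:
- **Bed:** corners at (62,198) and (542,241) on the rail side, (42,408) and (522,455) at the front.
- **Panel:** corners at (205,237), (187,373), (487,411) and about (503,270).
- **Score line:** runs (463,268)–(450,405).
- **Tray:** spans x 550–748.

```bash
python3 - <<'E'
from h import *
def t(u,v,z): return onz("top",192+(u+.5)/5.5-.5,172+(v+.5)/5.5-.5,z)
B={k:t(*v)[:2] for k,v in dict(fl=(42,408,.045),fr=(522,455,.045),rbl=(65,173,.054),rbr=(545,218,.054),rfl=(62,197,.054),rfr=(542,242,.054)).items()}
print(B)
for n,a,b in(("front","fl","fr"),("railback","rbl","rbr"),("railfront","rfl","rfr"),("left","rbl","fl"),("right","rbr","fr")):
    d=B[a]-B[b]; print(n,np.linalg.norm(d),np.degrees(np.arctan2(d[1],d[0])))
# fit jig frame by known corners
J={"fl":(-.055,.12),"fr":(-.055,-.12),"rbl":(.062,.12),"rbr":(.062,-.12),"rfl":(.05,.12),"rfr":(.05,-.12)}
A=np.array([J[k] for k in J]);W=np.array([B[k] for k in J])
def fit(A,W):
    Z=(A-A.mean(0))@[1,1j]; Y=(W-W.mean(0))@[1,1j]; th=np.angle(np.vdot(Z,Y)); c,s=np.cos(th),np.sin(th);M=np.array([[c,-s],[s,c]])
    o=W.mean(0)-M@A.mean(0); return th,o,M,W-(A@M.T+o)
th,o,M,res=fit(A,W); print("jig",np.degrees(th),o,"res mm",(res*1e3).round(1).tolist())
P=np.array([t(*q,.0482)[:2] for q in((205,237),(187,373),(487,411),(503,270))])
PA=np.array([(.035,.075),(-.035,.075),(-.035,-.075),(.035,-.075)])
tp,op,Mp,rp=fit(PA,P); print("panel",np.degrees(tp),op,(rp*1e3).round(1).tolist())
print("panel in jig",(op-o)@M*1e3,np.degrees(tp-th)); 
for q in((463,268),(450,405)): print("score",(t(*q,.0482)[:2]-o)@M*1e3)
for x in((585,207),(748,230),(722,468),(552,450)): print("tray jig",(t(*x,.035)[:2]-o)@M*1e3)
m=r.camera_model("scene")
def s(u,v,z): return onz("scene",200+(u+.5)/4.2-.5,160+(v+.5)/4.2-.5,z)
for q,z in(((215,525),.045),((590,352),.045),((315,430),.0482),((232,362),.0482),((540,338),.0482),((95,378),.054)): print("scene jig",(s(*q,z)[:2]-o)@M*1e3)
for n,q in dict(grip=(.100+.07*np.cos(np.radians(49)),-.085,.07+.07*np.sin(np.radians(49))),pin=(.1,-.085,.07)).items():
    p=np.r_[M@q[:2]+o,q[2]]; print(n,p,(proj("top",p)-[192,172])*5.5,(proj("scene",p)-[200,160])*4.2)
np.savez("jig.npz",th=th,o=o,M=M)
E
```

```text
{'fl': array([0.42828144, 0.22929609]), 'fr': array([ 0.40248647, -0.00697635]), 'rbl': array([0.54384318, 0.2174822 ]), 'rbr': array([ 0.51827272, -0.02053691]), 'rfl': array([0.53186902, 0.21888369]), 'rfr': array([ 0.50639985, -0.01873676])}
front 0.23767635013953403 83.7694257171715
railback 0.239388694553824 83.86821354268956
railfront 0.23898149772421676 83.88215199758122
left 0.11616403876446747 -5.837074148740359
right 0.1165776310434829 -6.679889058895663
jig -6.1657985489155 [0.46963536 0.10527604] res mm [[0.4, -1.2], [0.4, 1.1], [-0.3, -0.4], [-0.1, 0.2], [-0.4, -0.3], [-0.1, 0.7]]
panel -7.51792107934895 [0.46832416 0.07901568] [[-1.3, -0.5], [1.0, -0.6], [0.3, 0.7], [-0.0, 0.3]]
panel in jig [  1.51690783 -26.24927568] -1.3521225304334499
score [ 33.79896005 -81.87062608]
score [-33.85241193 -81.33730358]
tray jig [  71.22207223 -141.12596333]
tray jig [  67.36664047 -223.73492728]
tray jig [ -51.79727971 -218.768153  ]
tray jig [ -51.03525912 -134.26346441]
scene jig [-62.18096799 127.80717939]
scene jig [ -56.55329505 -110.73911943]
scene jig [-33.01861126  49.21866117]
scene jig [38.31167014 49.47435569]
scene jig [-35.40982258 -94.79779755]
scene jig [ 58.99432464 118.61223132]
grip [0.60558585 0.00509463 0.12282967] [496.55658778  16.68972348] [318.62165841  84.41778372]
pin [0.55992738 0.01002715 0.07      ] [481.13190209 128.86189708] [365.89415811 198.89889342]
```

Every corner fits its given size within about 1.3 mm. In the jig frame the panel is at (1.5, -26) mm, yaw -1.35°, so it needs about +13.5 mm in x and -38.5 mm in y. First I'll go above the free +y part of the bed.

```bash
cat >> h.py <<'E'
_j=np.load("jig.npz"); o,M,th=_j["o"],_j["M"],float(_j["th"])
def plan(x,y,z):
    "jig x,y mm, TCP z mm -> tool shift mm and turn deg; tool x along -jig x"
    s=r.get_state(); T=R.from_rotvec(s["tool_rot"])
    W=np.r_[M@np.array([x,y])/1e3+o,z/1e3]
    G=R.from_euler("z",th)*R.from_matrix(np.diag([-1.,1.,-1.]))
    return T.inv().apply(W-s["position"])*1e3, np.degrees((T.inv()*G).as_rotvec())
def where():
    s=r.get_state(); p=s["position"]; print("t",s["time_s"],"jig",((p[:2]-o)@M*1e3).round(2),"z",round(p[2]*1e3,2),"F jig",(np.r_[s["contact_force"][:2]@M,s["contact_force"][2]]).round(1),"w",s["gripper_width"])
E
python3 -c "
from h import *
a,b=plan(-5,90,150); print(a.round(1),b.round(1)); where()"
```

```text
[ 512.9 -552.1   62.7] [-0.000e+00 -1.000e-01 -1.517e+02]
t 0.1 jig [-195.21 -639.24] z 211.93 F jig [-0.3  0.2 -0.2] w 0.08575310355674319
```

```bash
python3 -m crank '[[[256,-276,0],[0,0,-76],0],[[256,-276,0],[0,0,-76],0],[[256,-276,0],[0,0,-76],0],[[256,-276,0],[0,0,-76],0],[[256,-276,0],[0,0,-76],0],[[256,-276,0],[0,0,-76],0],[[256,-276,0],[0,0,-76],0],[[256,-276,0],[0,0,-76],0]]' 40; python3 -c "
from h import *
a,b=plan(-5,90,100); print(a.round(1),b.round(1)); where()"
```

```text
time_s: 1.1
position: [0.3404, -0.1567, 0.2124]
tool_rot: [-2.057, -2.375, 0.0]
contact_force: [-0.6, -0.4, 0.4]
gripper_width: 0.0001
finger_force: 0.0
[329.3 182.8 112.4] [ -0.   -0.  -75.6]
t 1.1 jig [-100.3  -274.34] z 212.45 F jig [-0.6 -0.5  0.4] w 6.697427894403763e-05
```

```bash
python3 -m crank '[[[329,183,0],[0,0,-75.6],0],[[329,183,0],[0,0,-75.6],0],[[329,183,0],[0,0,-75.6],0],[[329,183,0],[0,0,-75.6],0],[[329,183,0],[0,0,-75.6],0],[[329,183,60],[0,0,-75.6],0],[[329,183,112],[0,0,-75.6],0],[[329,183,125],[0,0,-75.6],0]]' ; python3 -c "
from h import *
a,b=plan(-5,90,70); print(a.round(1),b.round(1)); where()"
```

```text
time_s: 2.1
position: [0.474, 0.1936, 0.0836]
tool_rot: [-0.176, -3.131, 0.002]
contact_force: [0.7, -1.1, 0.7]
gripper_width: -0.0
finger_force: 0.0
[-0.2  1.8 13.6] [-0.1 -0.3 -0.3]
t 2.1 jig [-5.16 88.23] z 83.61 F jig [ 0.8 -1.   0.7] w -2.701957822017793e-05
```

```bash
python3 -m crank '[[[0,0,0],[0,0,0],0],[[0,0,0],[0,0,0],0],[[0,0,8],[0,0,0],0],[[0,0,12],[0,0,0],0],[[0,0,16],[0,0,0],0],[[0,0,18],[0,0,0],0],[[0,0,19],[0,0,0],0],[[0,0,19],[0,0,0],0]]' ; python3 -c "
from h import *
where()"
```

```text
time_s: 3.1
position: [0.4751, 0.194, 0.0685]
tool_rot: [-0.172, -3.137, -0.0]
contact_force: [0.4, -1.0, 0.2]
gripper_width: 0.0001
finger_force: 0.0
t 3.1 jig [-4.11 88.84] z 68.47 F jig [ 0.5 -0.9  0.2] w 0.00012665773362348218
```

```bash
python3 -m crank '[[[0,0,3],[0,0,0],0],[[0,0,3.5],[0,0,0],0],[[0,0,3.5],[0,0,0],0]]' ; python3 -m crank '[[[0,0,0.5],[0,0,0],0],[[0,0,1],[0,0,0],0],[[0,0,1],[0,0,0],0]]' 
```

```text
time_s: 3.48
position: [0.4751, 0.194, 0.0649]
tool_rot: [-0.173, -3.137, 0.0]
contact_force: [-0.1, -0.1, -0.6]
gripper_width: 0.0002
finger_force: 0.0
time_s: 3.85
position: [0.475, 0.194, 0.064]
tool_rot: [-0.172, -3.137, -0.0]
contact_force: [0.2, -0.0, -0.2]
gripper_width: 0.0002
finger_force: 0.0
```

No contact down to TCP z = 64.0, so the closed tip is right at bed height (45 mm). I'll push at TCP z = 65, first along -y and stopping short.

```bash
python3 -m crank '[[[-3,0,-1],[0,0,0],0],[[-7,-8,-1],[0,0,0],0],[[-7,-20,-1],[0,0,0],0],[[-7,-26,-1],[0,0,0],0],[[-7,-32,-1],[0,0,0],0],[[-7,-38,-1],[0,0,0],0],[[-7,-43,-1],[0,0,0],0],[[-7,-43,-1],[0,0,0],0]]' ; python3 - <<'E'
from h import *
where()
im,d=r.capture("top"); a=im[172:262,192:332]
cv2.imwrite("pics/t2.png",cv2.resize(a,None,fx=5.5,fy=5.5,interpolation=cv2.INTER_CUBIC))
E
```

```text
time_s: 4.85
position: [0.4773, 0.1502, 0.065]
tool_rot: [0.173, 3.137, 0.0]
contact_force: [-0.0, -0.0, -0.1]
gripper_width: -0.0003
finger_force: 0.0
t 4.85 jig [ 2.76 45.5 ] z 65.04 F jig [-0.  -0.  -0.1] w -0.0002938171104788006
```

View pics/t2.png

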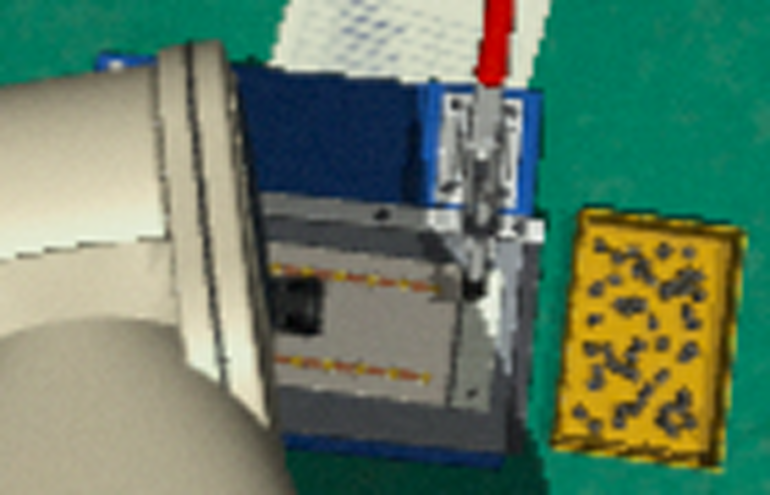

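The panel hasn't moved: its score line is still at (463,268)–(450,405). The black finger at (300,305) seems to be over the panel, so I'll check the depth there.

```bash
python3 - <<'E'
from h import *
im,d=r.capture("top"); np.set_printoptions(linewidth=200)
m=r.camera_model("top");K=m["K"];Rm=R.from_rotvec(m["orientation"])
for v in (223,225,227,229,231,233):
    row=[]
    for u in range(238,258,2):
        z=d[v,u]; P=Rm.apply([(u-K[0,2])/K[0,0]*z,(v-K[1,2])/K[1,1]*z,z])+m["position"]
        q=(P[:2]-o)@M*1e3; row.append("%d,%d,%d"%(*q,P[2]*1e3))
    print(v,row)
im,d=r.capture("scene"); cv2.imwrite("pics/s2.png",cv2.resize(im[170:300,210:370],None,fx=4.5,fy=4.5,interpolation=cv2.INTER_CUBIC))
E
```

```text
223 ['-8,-6,513', '-6,-8,491', '9,2,192', '11,-1,167', '11,-6,173', '12,-10,177', '12,-15,173', '20,-17,49', '20,-23,47', '21,-28,47']
225 ['-11,-6,514', '-10,-9,504', '5,2,188', '6,-2,184', '6,-6,179', '7,-11,174', '7,-15,174', '14,-18,48', '15,-23,44', '16,-29,47']
227 ['-14,-7,521', '-13,-9,502', '0,1,186', '1,-2,184', '2,-7,182', '2,-11,173', '3,-16,173', '9,-18,43', '9,-24,50', '10,-29,47']
229 ['-17,-8,530', '-16,-9,503', '-3,2,170', '-2,-2,166', '-2,-7,177', '-1,-12,173', '-1,-16,170', '4,-19,50', '4,-24,48', '5,-30,44']
231 ['-20,-9,541', '-18,-9,502', '-7,1,167', '-7,-2,169', '-7,-7,176', '-6,-12,176', '-1,-14,46', '-1,-20,46', '0,-25,47', '0,-30,44']
233 ['-23,-9,547', '-21,-9,496', '-9,6,45', '-8,1,47', '-8,-4,49', '-7,-9,45', '-7,-15,46', '-6,-20,50', '-6,-25,46', '-5,-31,48']
```

View pics/s2.png

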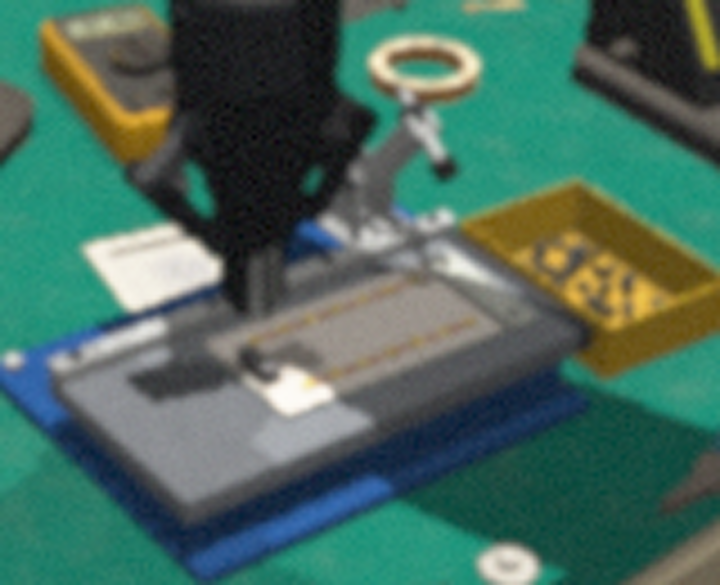

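```bash
python3 - <<'E'
from h import *
for q in ((2.76,45.5,46),(2.76,45.5,55),(2.76,45.5,65),(2.76,45.5,80),(37,48,48),(-33,50,48)):
    p=np.r_[M@np.array(q[:2])/1e3+o,q[2]/1e3]; print(q,((proj("scene",p)-[210,170])*4.5).round())
E
```

```text
(2.76, 45.5, 46) [252. 378.]
(2.76, 45.5, 55) [252. 362.]
(2.76, 45.5, 65) [252. 344.]
(2.76, 45.5, 80) [252. 317.]
(37, 48, 48) [206. 342.]
(-33, 50, 48) [289. 415.]
```

```bash
python3 - <<'E'
from h import *
im,d=r.capture("scene")
m=r.camera_model("scene");K=m["K"];Rm=R.from_rotvec(m["orientation"])
for v in range(206,262,3):
    row=[]
    for u in (262,264,266,268,270,272):
        z=d[v,u]; P=Rm.apply([(u-K[0,2])/K[0,0]*z,(v-K[1,2])/K[1,1]*z,z])+m["position"]
        q=(P[:2]-o)@M*1e3; row.append("%d,%d,%d"%(*q,P[2]*1e3))
    print(v,row)
where()
E
```

```text
206 ['-8,63,173', '-13,62,175', '-15,59,175', '-12,52,172', '-7,43,166', '-8,39,165']
209 ['-10,65,168', '-12,62,168', '-15,59,168', '-14,53,166', '-8,44,160', '-10,40,160']
212 ['-9,64,160', '-13,62,162', '-14,58,161', '-15,54,160', '-4,41,150', '-11,41,154']
215 ['-3,60,150', '-11,61,154', '-13,57,153', '-13,53,152', '-5,42,144', '-12,42,148']
218 ['10,50,132', '-9,59,145', '-12,57,146', '-10,50,143', '-7,43,138', '-8,39,137']
221 ['-5,61,137', '-10,60,139', '-7,53,135', '-9,50,135', '-7,43,132', '-9,40,131']
224 ['-5,61,130', '-7,58,129', '-8,53,129', '-9,49,127', '-5,41,123', '-10,40,124']
227 ['-1,58,119', '-6,57,122', '-7,53,121', '-7,48,119', '-8,43,118', '-7,38,115']
230 ['-2,59,113', '-6,57,115', '-7,52,113', '-8,49,113', '-8,43,111', '-4,35,105']
233 ['-3,60,107', '-7,58,108', '-4,50,104', '-9,49,106', '-7,42,102', '-2,34,97']
236 ['0,58,97', '-2,54,97', '-6,52,98', '-6,47,96', '-6,42,94', '-6,37,93']
239 ['8,51,83', '-5,56,92', '-5,51,90', '-8,48,91', '-8,43,88', '44,-1,42']
242 ['45,25,45', '43,21,44', '37,20,47', '35,16,47', '33,12,46', '29,10,48']
245 ['32,35,48', '31,30,46', '26,28,48', '23,25,49', '23,19,46', '21,15,46']
248 ['21,42,49', '13,42,53', '11,38,53', '5,37,56', '12,27,48', '9,25,49']
251 ['15,46,46', '10,44,48', '5,43,50', '-1,43,55', '-4,40,55', '4,28,46']
254 ['9,50,43', '6,48,44', '1,46,46', '-5,45,50', '-8,43,51', '-8,38,49']
257 ['0,57,44', '-3,54,45', '-1,48,41', '-9,48,46', '-13,46,48', '-14,42,46']
260 ['-9,64,45', '-11,60,44', '-13,56,44', '-15,53,44', '-16,48,43', '-22,48,46']
t 5.05 jig [ 2.79 45.93] z 64.98 F jig [ 0.2 -0.3 -0.6] w -8.834439080110562e-05
```

Depth shows the closed fingertips actually end at z ≈ 87 mm, so the real height is about 41 mm above what the reported TCP pose implies. x and y agree. I'll back off along +y and find the bed by touch.

```bash
python3 -m crank '[[[0,18,0],[0,0,0],0],[[0,35,0],[0,0,0],0],[[0,36,10],[0,0,0],0],[[0,36,20],[0,0,0],0],[[0,36,28],[0,0,0],0],[[0,36,32],[0,0,0],0],[[0,36,34],[0,0,0],0],[[0,36,34],[0,0,0],0]]' ; python3 -m crank '[[[0,0,1],[0,0,0],0],[[0,0,2],[0,0,0],0],[[0,0,2],[0,0,0],0]]'; python3 -c "
from h import *
where()
im,d=r.capture('scene')
m=r.camera_model('scene');K=m['K'];Rm=R.from_rotvec(m['orientation'])
p=np.r_[M@np.array([2.8,81.5])/1e3+o,.046]; uv=proj('scene',p).round().astype(int);print(uv)
for v in range(uv[1]-14,uv[1]+8,2):
    row=[]
    for u in range(uv[0]-4,uv[0]+6,3):
        z=d[v,u]; P=Rm.apply([(u-K[0,2])/K[0,0]*z,(v-K[1,2])/K[1,1]*z,z])+m['position']
        q=(P[:2]-o)@M*1e3; row.append('%d,%d,%d'%(*q,P[2]*1e3))
    print(v,row)"
```

```text
time_s: 6.05
position: [0.4814, 0.1861, 0.031]
tool_rot: [0.173, 3.137, 0.0]
contact_force: [-1.2, -0.3, 0.8]
gripper_width: 0.0
finger_force: 0.0
time_s: 6.42
position: [0.4813, 0.1863, 0.029]
tool_rot: [0.172, 3.137, 0.0]
contact_force: [-0.3, 0.2, 0.5]
gripper_width: 0.0001
finger_force: 0.0
t 6.425 jig [ 2.86 81.77] z 29.01 F jig [-0.3  0.1  0.5] w 7.40377283970128e-05
[252 260]
246 ['-3,94,88', '-9,91,91', '-4,80,83', '-9,76,85']
248 ['-5,95,85', '-7,89,84', '-8,83,82', '-8,76,79']
250 ['-4,95,80', '-4,88,77', '-7,83,77', '-8,76,75']
252 ['-2,94,73', '-4,87,72', '-8,83,72', '-6,74,68']
254 ['-3,95,69', '-4,88,67', '-8,83,67', '-6,74,62']
256 ['-1,93,63', '-2,86,60', '-7,82,61', '-7,75,58']
258 ['-2,94,58', '-4,88,57', '-8,83,57', '-6,74,52']
260 ['9,86,43', '-2,86,50', '-6,82,51', '-7,75,48']
262 ['2,91,44', '0,85,44', '-4,81,44', '-8,76,44']
264 ['-3,95,44', '-6,89,43', '-10,85,44', '-13,79,44']
266 ['-8,98,44', '-11,93,43', '-19,90,47', '-21,84,45']
```

```bash
python3 -m crank '[[[0,0,1],[0,0,0],0],[[0,0,1.5],[0,0,0],0],[[0,0,1.5],[0,0,0],0]]'; python3 -m crank '[[[0,0,0.5],[0,0,0],0],[[0,0,1],[0,0,0],0],[[0,0,1],[0,0,0],0]]';python3 -m crank '[[[0,0,0.5],[0,0,0],0],[[0,0,1],[0,0,0],0],[[0,0,1],[0,0,0],0]]'
```

```text
time_s: 6.85
position: [0.4812, 0.1863, 0.0274]
tool_rot: [-0.172, -3.137, -0.0]
contact_force: [0.0, 0.1, 0.2]
gripper_width: 0.0001
finger_force: 0.0
time_s: 7.22
position: [0.4812, 0.1863, 0.0264]
tool_rot: [-0.172, -3.137, 0.0]
contact_force: [-0.3, 0.7, 0.9]
gripper_width: 0.0
finger_force: 0.0
time_s: 7.6
position: [0.4813, 0.1863, 0.0263]
tool_rot: [0.172, 3.136, 0.0]
contact_force: [-2.5, -0.0, 9.5]
gripper_width: 0.0001
finger_force: 4.8
```

Contact: reported z = 26.3 is the tip on the bed. Now I'll push with the tip about 1 mm above the bed.

```bash
python3 -m crank '[[[0,0,-2],[0,0,0],0],[[0,-10,-2],[0,0,0],0],[[0,-17,-2],[0,0,0],0],[[0,-21,-2],[0,0,0],0],[[0,-25,-2],[0,0,0],0],[[0,-29,-2],[0,0,0],0],[[0,-33,-2],[0,0,0],0],[[0,-33,-2],[0,0,0],0]]' ; python3 - <<'E'
from h import *
where()
im,d=r.capture("top"); a=im[172:262,192:332]
cv2.imwrite("pics/t3.png",cv2.resize(a,None,fx=5.5,fy=5.5,interpolation=cv2.INTER_CUBIC))
E
```

```text
time_s: 8.6
position: [0.4776, 0.1532, 0.0275]
tool_rot: [0.173, 3.137, -0.0]
contact_force: [-0.8, -0.6, 0.7]
gripper_width: -0.0002
finger_force: 0.0
t 8.6 jig [ 2.82 48.48] z 27.5 F jig [-0.7 -0.7  0.7] w -0.0001777736510126721
```

View pics/t3.png

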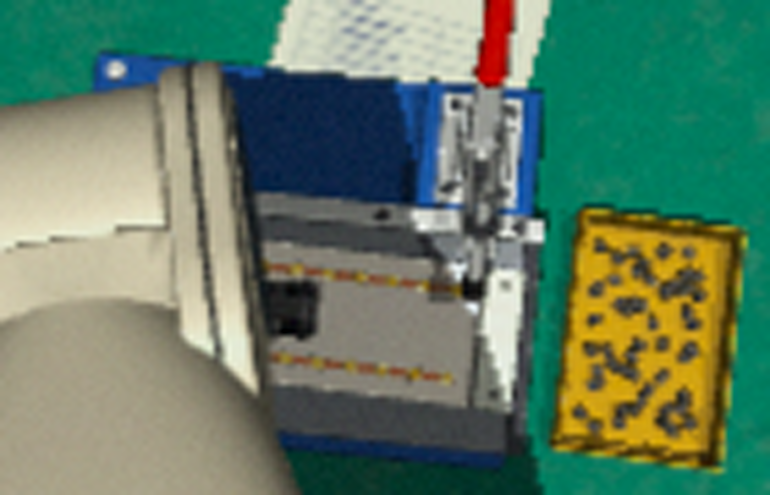

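The panel now slides. The score line's front end went from (450,405) to (471,405), about 10 mm. The fingertip's half-width is therefore about 10 mm, and the goal is TCP y ≈ 20. I'll continue to about 23.5.

```bash
python3 -m crank '[[[0,-4,0],[0,0,0],0],[[0,-8,0],[0,0,0],0],[[0,-12,0],[0,0,0],0],[[0,-16,0],[0,0,0],0],[[0,-20,0],[0,0,0],0],[[0,-23,0],[0,0,0],0],[[0,-25,0],[0,0,0],0],[[0,-25,0],[0,0,0],0]]' ; python3 - <<'E'
from h import *
where()
im,d=r.capture("top"); cv2.imwrite("pics/t4full.png",im)
print(plan(-50,-30,70))
E
```

```text
time_s: 9.65
position: [0.4749, 0.1284, 0.0275]
tool_rot: [0.173, 3.137, -0.0]
contact_force: [0.1, 0.6, 0.4]
gripper_width: 0.0001
finger_force: 0.0
t 9.65 jig [ 2.75 23.57] z 27.5 F jig [0.1 0.6 0.4] w 8.215468750082207e-05
(array([ 52.6264685 , -53.77181245, -42.51522639]), array([-0.01187998,  0.0007185 , -0.13874389]))
```

```bash
python3 -m crank '[[[0,5,0],[0,0,0],0],[[0,5,-45],[0,0,0],0],[[57,-30,-45],[0,0,0],0],[[57,-63,-45],[0,0,0],0],[[57,-63,-45],[0,0,0],0],[[57,-63,-20],[0,0,0],0],[[57,-63,-4],[0,0,0],0],[[57,-63,0],[0,0,0],0]]' ; python3 -m crank '[[[0,0,0],[0,0,0],0],[[-5,0,0],[0,0,0],0],[[-10,0,0],[0,0,0],0],[[-14,0,0],[0,0,0],0],[[-17,0,0],[0,0,0],0],[[-20,0,0],[0,0,0],0],[[-22,0,0],[0,0,0],0],[[-22,0,0],[0,0,0],0]]' ; python3 -c "
from h import *
where()"
```

```text
time_s: 10.7
position: [0.4112, 0.0728, 0.0267]
tool_rot: [-0.172, -3.135, -0.0]
contact_force: [-0.1, -0.1, 0.0]
gripper_width: 0.0005
finger_force: 0.0
time_s: 11.7
position: [0.433, 0.0699, 0.0275]
tool_rot: [-0.172, -3.136, -0.0]
contact_force: [-3.6, 0.4, 4.5]
gripper_width: 0.0
finger_force: 2.8
t 11.7 jig [-32.64 -39.11] z 27.54 F jig [-3.6  0.   4.5] w 3.632469242133097e-05
```

```bash
python3 -m crank '[[[-0.5,0,0],[0,0,0],0],[[-1,0,0],[0,0,0],0],[[-1.5,0,0],[0,0,0],0],[[-1.5,0,0],[0,0,0],0]]' ; python3 - <<'E'
from h import *
where()
im,d=r.capture("top"); a=im[172:262,192:332]
cv2.imwrite("pics/t5.png",cv2.resize(a,None,fx=5.5,fy=5.5,interpolation=cv2.INTER_CUBIC))
E
```

```text
time_s: 12.2
position: [0.4342, 0.0697, 0.0275]
tool_rot: [-0.172, -3.136, -0.0]
contact_force: [-4.0, 1.3, 5.3]
gripper_width: 0.0001
finger_force: 3.7
t 12.2 jig [-31.42 -39.14] z 27.49 F jig [-4.1  0.8  5.3] w 0.00011369367366688794
```

View pics/t5.png

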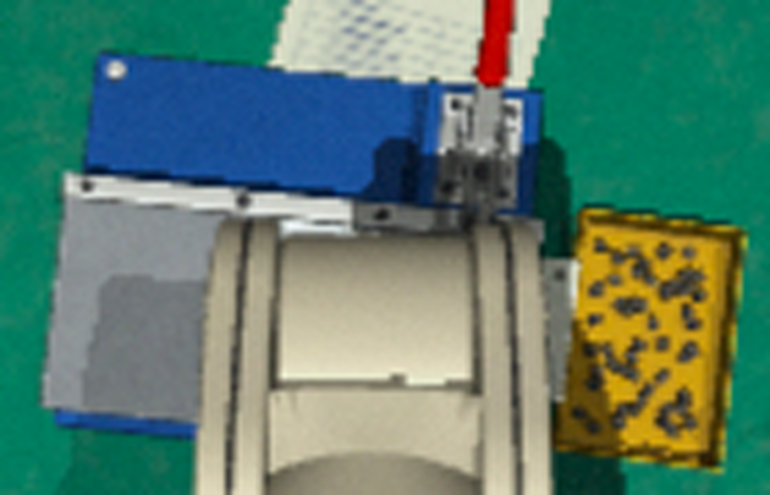

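The strip now overhangs past the breaking edge, with its end at (578,260)–(563,403). I'll compute the y position.

```bash
python3 - <<'E'
from h import *
def t(u,v,z): return (onz("top",192+(u+.5)/5.5-.5,172+(v+.5)/5.5-.5,z)[:2]-o)@M*1e3
for q in ((578,260),(563,403),(570,330)): print(t(*q,.0482))
E
```

```text
[  43.14855471 -138.34345717]
[ -27.60950389 -136.52005494]
[   8.30251473 -137.12324498]
```

The -y end is still about 6 mm off the rail and the score line about 3 mm short. I'll push again nearer the -y end.

```bash
python3 -m crank '[[[10,0,-0.7],[0,0,0],0],[[14,-18,-0.7],[0,0,0],0],[[14,-39,-0.7],[0,0,0],0],[[14,-39,-0.7],[0,0,0],0],[[9,-39,-0.7],[0,0,0],0],[[6,-39,-0.7],[0,0,0],0],[[3,-39,-0.7],[0,0,0],0],[[1,-39,-0.7],[0,0,0],0]]' ; python3 -m crank '[[[-1,0,0],[0,0,0],0],[[-2,0,0],[0,0,0],0],[[-2,0,0],[0,0,0],0]]'; python3 - <<'E'
from h import *
where()
im,d=r.capture("top"); a=im[202:262,272:332]
cv2.imwrite("pics/t6.png",cv2.resize(a,None,fx=9,fy=9,interpolation=cv2.INTER_CUBIC))
E
```

```text
time_s: 13.25
position: [0.4294, 0.0312, 0.028]
tool_rot: [-0.172, -3.136, 0.0]
contact_force: [-1.1, 0.5, 0.4]
gripper_width: -0.0003
finger_force: 0.8
time_s: 13.62
position: [0.4314, 0.0308, 0.0282]
tool_rot: [0.173, 3.137, 0.0]
contact_force: [-1.0, -0.0, 0.2]
gripper_width: 0.0002
finger_force: 0.3
t 13.625 jig [-29.98 -78.16] z 28.17 F jig [-1.  -0.1  0.2] w 0.0002235222174708787
```

```bash
python3 -m crank '[[[-0.7,0,0],[0,0,0],0],[[-1.4,0,0],[0,0,0],0],[[-1.4,0,0],[0,0,0],0]]'; python3 -m crank '[[[-0.7,0,0],[0,0,0],0],[[-1.4,0,0],[0,0,0],0],[[-1.4,0,0],[0,0,0],0]]'; python3 -c "
from h import *
where()"
```

```text
time_s: 14.05
position: [0.4326, 0.0306, 0.0281]
tool_rot: [-0.173, -3.136, 0.0]
contact_force: [-1.5, -0.8, 2.3]
gripper_width: 0.0002
finger_force: 1.3
time_s: 14.42
position: [0.4327, 0.0306, 0.0279]
tool_rot: [-0.172, -3.134, 0.0]
contact_force: [-8.1, -0.7, 3.9]
gripper_width: -0.0002
finger_force: 4.4
t 14.425 jig [-28.66 -78.22] z 27.94 F jig [-8.  -1.5  3.9] w -0.00021438015210968833
```

Firm contact with the rail at 8 N. I'll retreat to the +y side and look.

```bash
python3 -m crank '[[[9,0,0],[0,0,0],0],[[9,0,-40],[0,0,0],0],[[9,60,-50],[0,0,0],0],[[9,122,-50],[0,0,0],0],[[-10,184,-50],[0,0,0],0],[[-28,184,-50],[0,0,0],0],[[-28,184,-50],[0,0,0],0]]' ; python3 - <<'E'
from h import *
where()
im,d=r.capture("top"); a=im[194:264,232:332]
cv2.imwrite("pics/t7.png",cv2.resize(a,None,fx=8,fy=8,interpolation=cv2.INTER_CUBIC))
E
```

```text
time_s: 15.3
position: [0.4829, 0.2111, 0.0779]
tool_rot: [0.171, 3.136, 0.0]
contact_force: [-0.8, 0.3, 0.6]
gripper_width: -0.0001
finger_force: 0.0
t 15.3 jig [  1.78 106.64] z 77.89 F jig [-0.8  0.2  0.6] w -5.0720594109266105e-05
```

View pics/t7.png

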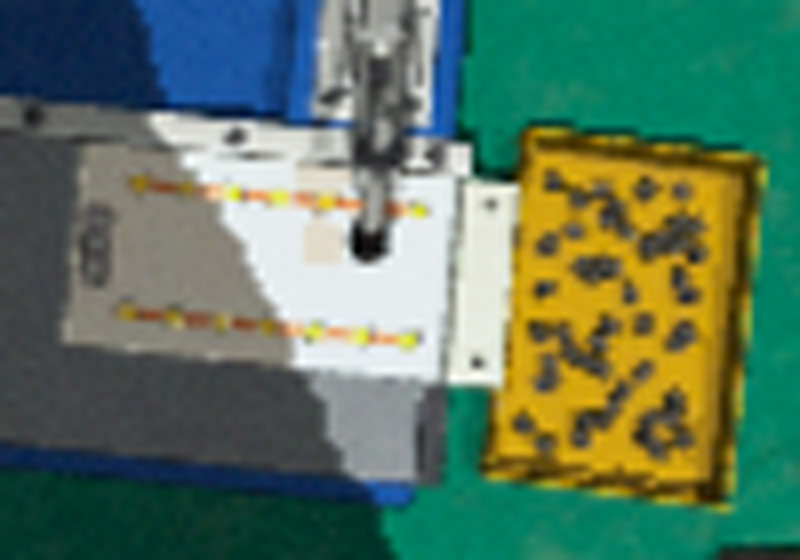

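The panel corners are at (80,140), (62,345), (502,385) and (522,182), and the score line runs (466,182)–(448,383). The front corner of the breaking edge is at (442,483).

```bash
python3 - <<'E'
from h import *
def t(u,v,z): return (onz("top",232+(u+.5)/8-.5,194+(v+.5)/8-.5,z)[:2]-o)@M*1e3
for n,q,z in (("br",(80,140),.0482),("fr",(62,345),.0482),("fL",(502,385),.0482),("bL",(522,182),.0482),("s1",(466,182),.0482),("s2",(448,383),.0482),("edge",(442,483),.045),("railcorner top front",(470,170),.054)): print(n,t(*q,z).round(1))
E
```

```text
br [50.2 13.7]
fr [-19.8  12.8]
fL [ -19.  -136.8]
bL [  50.1 -138.2]
s1 [  48.3 -119.1]
s2 [ -20.1 -118.6]
edge [ -53.6 -119.6]
railcorner top front [  52.  -119.7]
```

The panel is flush with the rail. The score line is at about -118, roughly 1.7 mm short, so I'll push to TCP y ≈ 21.8.

```bash
python3 -m crank '[[[-13,-50,0],[0,0,0],0],[[-13,-66,20],[0,0,0],0],[[-13,-66,44],[0,0,0],0],[[-13,-66,50],[0,0,0],0],[[-13,-74,50],[0,0,0],0],[[-13,-80,50],[0,0,0],0],[[-13,-83,50],[0,0,0],0],[[-13,-83,50],[0,0,0],0]]' ; python3 -c "
from h import *
where()"
```

```text
time_s: 16.35
position: [0.4863, 0.1262, 0.0286]
tool_rot: [0.173, 3.136, 0.0]
contact_force: [0.6, -0.5, 0.2]
gripper_width: -0.0002
finger_force: 0.0
t 16.35 jig [14.28 22.58] z 28.6 F jig [ 0.6 -0.5  0.2] w -0.0001665116653350065
```

```bash
python3 -m crank '[[[0,-1,0],[0,0,0],0],[[0,-1,0],[0,0,0],0],[[0,-1,0],[0,0,0],0]]' ; python3 -c "
from h import *
where()";  python3 -m crank '[[[0,10,0],[0,0,0],0],[[0,16,-45],[0,0,0],0],[[13,50,-49],[0,0,0],0],[[13,84,-49],[0,0,0],0],[[13,84,-49],[0,0,0],0],[[13,84,-49],[0,0,0],0]]' ; python3 - <<'E'
from h import *
where()
ims=[r.capture("top")[0].astype(float) for _ in range(6)]; im=np.mean(ims,0).astype(np.uint8); cv2.imwrite("pics/t8full.png",im)
a=cv2.resize(im[194:264,232:332],None,fx=8,fy=8,interpolation=cv2.INTER_CUBIC); cv2.imwrite("pics/t8.png",a)
b=cv2.imread("pics/t7.png")
for y0,y1,x0,x1 in((170,380,270,350),(290,390,300,520),(180,390,440,500)):
    print(cv2.phaseCorrelate(*[cv2.cvtColor(q[y0:y1,x0:x1],cv2.COLOR_BGR2GRAY).astype(float) for q in(b,a)],cv2.createHanningWindow((x1-x0,y1-y0),cv2.CV_64F)))
E
```

```text
time_s: 16.73
position: [0.4861, 0.1256, 0.0283]
tool_rot: [0.172, 3.137, 0.0]
contact_force: [1.4, 1.4, 2.1]
gripper_width: 0.0003
finger_force: 1.0
t 16.725 jig [14.18 21.95] z 28.3 F jig [1.2 1.5 2.1] w 0.00029980709361181846
time_s: 17.48
position: [0.4818, 0.2104, 0.0768]
tool_rot: [-0.171, -3.136, 0.001]
contact_force: [-0.6, 0.0, -0.5]
gripper_width: -0.0002
finger_force: 0.0
t 17.475 jig [  0.84 105.83] z 76.85 F jig [-0.6 -0.  -0.5] w -0.00022447573475737375
((0.005227880085584502, -0.07086003863201995), 0.5004322934112222)
((0.3831331818867909, -0.08644663829259969), 0.5177209509762112)
((-0.01830958234525326, 0.1968169309437826), 0.389335421949034)
```

View pics/t8.png

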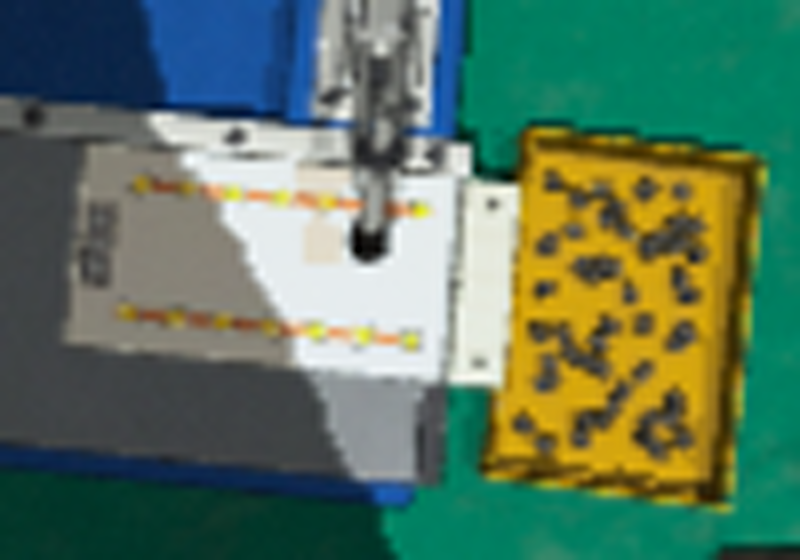

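The panel moved about 0.6 mm. The score line is now at roughly -118 to -119.3 against the edge at -119.7, so I'll nudge it about 1 mm further and then go on to the handle.

```bash
python3 -m crank '[[[-13,-50,0],[0,0,0],0],[[-13,-68,20],[0,0,0],0],[[-13,-70,44],[0,0,0],0],[[-13,-70,48.5],[0,0,0],0],[[-13,-78,48.5],[0,0,0],0],[[-13,-82,48.5],[0,0,0],0],[[-13,-84,48.5],[0,0,0],0],[[-13,-84,48.5],[0,0,0],0]]' ; python3 -c "
from h import *
where()"
```

```text
time_s: 18.77
position: [0.4862, 0.1253, 0.0291]
tool_rot: [0.173, 3.136, 0.0]
contact_force: [0.5, 0.6, 0.2]
gripper_width: 0.0001
finger_force: 0.0
t 18.775 jig [14.28 21.72] z 29.11 F jig [0.4 0.6 0.2] w 0.00012158477999078453
```

```bash
python3 -m crank '[[[0,3,0],[0,0,0],0],[[0,3,1.3],[0,0,0],0],[[0,3,1.3],[0,0,0],0],[[0,0,1.3],[0,0,0],0],[[0,-1,1.3],[0,0,0],0],[[0,-1,1.3],[0,0,0],0],[[0,-1,1.3],[0,0,0],0]]' ; python3 -c "
from h import *
where()"
```

```text
time_s: 19.65
position: [0.4858, 0.1243, 0.0274]
tool_rot: [0.173, 3.137, -0.0]
contact_force: [-0.3, 0.9, 0.3]
gripper_width: 0.0002
finger_force: 0.0
t 19.65 jig [14.05 20.65] z 27.39 F jig [-0.4  0.9  0.3] w 0.0001578648255040661
```

```bash
python3 -m crank '[[[0,10,0],[0,0,0],0],[[0,16,-45],[0,0,0],0],[[13,50,-60],[0,0,0],0],[[13,90,-60],[0,0,0],0],[[13,90,-60],[0,0,0],0]]' ; cat > meas.py <<'E'
from h import *
from scipy.ndimage import map_coordinates as mc
def meas(im):
    g=cv2.cvtColor(im,cv2.COLOR_BGR2GRAY).astype(float)
    def px(x,y,z): return proj("top",np.r_[M@np.array([x,y])/1e3+o,z/1e3])
    def prof(a,b,z=48.2,n=161):
        uv=np.array([px(*(np.array(a)+(np.array(b)-a)*k),z) for k in np.linspace(0,1,n)]); return mc(g,[uv[:,1],uv[:,0]],order=1)
    def edge(a,b,z=48.2):
        p=prof(a,b,z); d=np.abs(np.gradient(np.convolve(np.pad(p,5,mode="edge"),np.ones(11)/11,"valid"))); k=d[5:-5]; i=np.arange(len(d))[5:-5]; w=k**4; return (i@w)/w.sum()/160
    print("front x",[round(-32+24*edge((-32,y),(-8,y)),1) for y in (-105,-90,-70,-50,-30,-10,5)])
    print("+y end",[round(28-30*edge((x,28),(x,-2)),1) for x in(-12,-6,30,36)])
    print("-y end",[round(-127-22*edge((x,-127),(x,-149)),1) for x in(-12,-5,5,30)])
    for x in(-14,-8,-3,3): 
        p=prof((x,-110),(x,-128)); print("score",x,round(-110-18*np.argmin(p)/160,1),end=" ")
    print("bed edge",[round(-110-20*edge((x,-110),(x,-130),45),1) for x in(-50,-45,-40,-30)])
if __name__=="__main__":
    meas(cv2.imread("pics/t8full.png")); where()
    im=np.mean([r.capture("top")[0].astype(float) for _ in range(5)],0).astype(np.uint8); cv2.imwrite("pics/t9.png",im); meas(im)
E
python3 meas.py
```

```text
time_s: 20.27
position: [0.4828, 0.2179, 0.0876]
tool_rot: [0.168, 3.136, 0.001]
contact_force: [0.4, -0.8, -0.6]
gripper_width: 0.0004
finger_force: 0.0
front x [np.float64(-17.2), np.float64(-20.1), np.float64(-19.7), np.float64(-18.6), np.float64(-19.5), np.float64(-19.9), np.float64(-18.6)]
+y end [np.float64(12.1), np.float64(11.1), np.float64(12.1), np.float64(12.5)]
-y end [np.float64(-135.2), np.float64(-136.3), np.float64(-137.8), np.float64(-142.3)]
score -14 -116.5 score -8 -118.8 score -3 -118.3 Traceback (most recent call last):
  File "meas.py", line 17, in <module>
    meas(cv2.imread("pics/t8full.png")); where()
    ~~~~^^^^^^^^^^^^^^^^^^^^^^^^^^^^^^^
  File "meas.py", line 14, in meas
    p=prof((x,-110),(x,-128)); print("score",x,round(-110-18*np.argmin(p)/160,1),end=" ")
  File "meas.py", line 7, in prof
    uv=np.array([px(*(np.array(a)+(np.array(b)-a)*k),z) for k in np.linspace(0,1,n)]); return mc(g,[uv[:,1],uv[:,0]],order=1)
                 ~~^^^^^^^^^^^^^^^^^^^^^^^^^^^^^^^^^^^^
  File "meas.py", line 5, in px
    def px(x,y,z): return proj("top",np.r_[M@np.array([x,y])/1e3+o,z/1e3])
                          ~~~~^^^^^^^^^^^^^^^^^^^^^^^^^^^^^^^^^^^^^^^^^^^^
  File "h.py", line 10, in proj
    m=r.camera_model(n); q=R.from_rotvec(m["orientation"]).inv().apply(np.array(P)-m["position"]); q=m["K"]@q; return q[:2]/q[2]
ValueError: time passes only in moves, steps and waits
```

```bash
sed -i '/^def ray/i import functools\n@functools.lru_cache\ndef cam(n): return r.camera_model(n)' h.py; sed -i 's/m=r.camera_model(n)/m=cam(n)/' h.py; sed -i 's/np.float64//' meas.py; python3 meas.py | sed 's/np.float64//g'
```

```text
front x [(-17.2), (-20.1), (-19.7), (-18.6), (-19.5), (-19.9), (-18.6)]
+y end [(12.1), (11.1), (12.1), (12.5)]
-y end [(-135.2), (-136.3), (-137.8), (-142.3)]
score -14 -116.5 score -8 -118.8 score -3 -118.3 score 3 -117.9 bed edge [(-111.1), (-111.4), (-113.6), (-121.2)]
t 20.275 jig [  1.01 113.37] z 87.58 F jig [ 0.5 -0.8 -0.6] w 0.0003786355484553834
front x [(-18.8), (-20.2), (-19.4), (-18.6), (-20.0), (-19.9), (-18.6)]
+y end [(10.7), (10.5), (9.2), (9.9)]
-y end [(-130.6), (-138.9), (-138.6), (-142.9)]
score -14 -119.2 score -8 -118.8 score -3 -121.0 score 3 -120.6 bed edge [(-111.1), (-111.5), (-113.5), (-118.1)]
```

The score line is now at about -120 and the panel is still flush. Next is the clamp handle: rise, go over the grip and come down to just above it.

```bash
python3 -m crank '[[[0,0,-60],[0,0,0],0],[[0,0,-103],[0,0,0],0],[[0,0,-103],[0,0,0],0],[[-40,-50,-103],[0,0,0],0],[[-80,-100,-103],[0,0,0],0],[[-120,-150,-103],[0,0,0],0],[[-148,-198,-103],[0,0,0],0],[[-148,-198,-103],[0,0,0],0]]' ; python3 -m crank '[[[0,0,0],[0,0,0],0],[[0,0,0],[0,0,0],0],[[0,0,25],[0,0,0],0],[[0,0,45],[0,0,0],0],[[0,0,50],[0,0,0],0],[[0,0,50],[0,0,0],0]]'; python3 -c "
from h import *
where();print(plan(148,-85,130))"
```

```text
time_s: 21.52
position: [0.6089, -0.0023, 0.1881]
tool_rot: [-0.182, -3.134, 0.001]
contact_force: [1.1, 1.2, 0.4]
gripper_width: -0.0001
finger_force: 0.0
time_s: 22.28
position: [0.6081, 0.003, 0.1408]
tool_rot: [0.171, 3.137, -0.0]
contact_force: [0.2, 0.2, -0.2]
gripper_width: 0.0001
finger_force: 0.0
t 22.275 jig [148.6  -86.83] z 140.83 F jig [ 0.2  0.2 -0.2] w 0.00013922134880422617
(array([ 0.60973028,  1.8321311 , 10.83239995]), array([-0.00023164,  0.01524486, -0.06575303]))
```

```bash
python3 -m crank '[[[0,2,4],[0,0,0],0],[[0,2,8],[0,0,0],0],[[0,2,12],[0,0,0],0],[[0,2,16],[0,0,0],0],[[0,2,20],[0,0,0],0],[[0,2,24],[0,0,0],0]]'; python3 -c "
from h import *
where()"
```

```text
time_s: 23.02
position: [0.6085, 0.0042, 0.1164]
tool_rot: [0.173, 3.136, -0.0]
contact_force: [-0.0, 1.2, 4.1]
gripper_width: -0.0001
finger_force: 1.6
t 23.025 jig [148.96 -85.6 ] z 116.41 F jig [-0.1  1.2  4.1] w -6.336772996516502e-05
```

Contact with the handle at 4 N. I'll press it down, moving slightly outward along its arc.

```bash
python3 -m crank '[[[-1,0,5],[0,0,0],0],[[-2,0,10],[0,0,0],0],[[-4,0,15],[0,0,0],0],[[-6,0,20],[0,0,0],0],[[-8,0,25],[0,0,0],0],[[-10,0,30],[0,0,0],0],[[-11,0,35],[0,0,0],0],[[-12,0,40],[0,0,0],0]]'; python3 -c "
from h import *
where()"
```

```text
time_s: 24.02
position: [0.6206, 0.0029, 0.0761]
tool_rot: [0.173, 3.136, -0.0]
contact_force: [2.5, 0.4, 4.7]
gripper_width: 0.0001
finger_force: 2.0
t 24.025 jig [161.05 -85.62] z 76.1 F jig [2.4 0.6 4.7] w 6.823894992602988e-05
```

```bash
python3 -m crank '[[[-1,0,4],[0,0,0],0],[[-2,0,8],[0,0,0],0],[[-3,0,11],[0,0,0],0],[[-3,0,13],[0,0,0],0],[[-3,0,13],[0,0,0],0]]'; python3 -c "
from h import *
where()"; python3 -m crank '[[[0,0,1],[0,0,0],0],[[0,0,2],[0,0,0],0],[[0,0,2],[0,0,0],0]]'; python3 -c "
from h import *
where()"
```

```text
time_s: 24.65
position: [0.6235, 0.0025, 0.0634]
tool_rot: [0.173, 3.136, -0.0]
contact_force: [2.7, -1.0, 3.5]
gripper_width: -0.0004
finger_force: 1.9
t 24.65 jig [164.   -85.63] z 63.36 F jig [ 2.8 -0.7  3.5] w -0.00036476622294360974
time_s: 25.02
position: [0.6238, 0.0025, 0.0619]
tool_rot: [0.172, 3.135, -0.0]
contact_force: [3.1, 0.2, 6.7]
gripper_width: -0.0002
finger_force: 3.5
t 25.025 jig [164.29 -85.6 ] z 61.92 F jig [3.1 0.5 6.7] w -0.00017664766693661611
```

```bash
python3 -m crank '[[[0,0,1],[0,0,0],0],[[0,0,2],[0,0,0],0],[[0,0,2],[0,0,0],0]]'; python3 -m crank '[[[0,0,1],[0,0,0],0],[[0,0,1.5],[0,0,0],0],[[0,0,1.5],[0,0,0],0]]'
```

```text
time_s: 25.4
position: [0.624, 0.0025, 0.0614]
tool_rot: [0.172, 3.134, -0.0]
contact_force: [-1.7, -0.2, 18.9]
gripper_width: -0.0001
finger_force: 9.5
time_s: 25.78
position: [0.6241, 0.0025, 0.0611]
tool_rot: [0.172, 3.133, -0.0]
contact_force: [-4.7, 0.7, 28.3]
gripper_width: 0.0001
finger_force: 14.4
```

The stop is reached: 28 N with no further travel. I'll lift off, retreat to the front-left and verify.

```bash
python3 -m crank '[[[0,0,-30],[0,0,0],0],[[0,0,-80],[0,0,0],0],[[0,0,-128],[0,0,0],0],[[0,0,-128],[0,0,0],0],[[60,100,-128],[0,0,0],0],[[110,150,-128],[0,0,0],0],[[150,210,-128],[0,0,0],0],[[150,220,-128],[0,0,0],0]]'; python3 - <<'E' | sed 's/np.float64//g'
from meas import *
where()
im,d=r.capture("top")
im=np.mean([r.capture("top")[0].astype(float) for _ in range(4)],0).astype(np.uint8); cv2.imwrite("pics/end.png",im); meas(im)
im,d=r.capture("scene"); cv2.imwrite("pics/ends.png",im)
m=cam("scene");K=m["K"];Rm=R.from_rotvec(m["orientation"])
# red grip pixels -> jig coordinates
hsv=cv2.cvtColor(im,cv2.COLOR_BGR2HSV); k=((hsv[...,0]<6)|(hsv[...,0]>174))&(hsv[...,1]>170)&(hsv[...,2]>90); k[:,:210]=0;k[:,380:]=0
v,u=np.nonzero(k); z=d[v,u]; P=Rm.apply(np.c_[(u-K[0,2])/K[0,0]*z,(v-K[1,2])/K[1,1]*z,z])+m["position"]
q=np.c_[(P[:,:2]-o)@M,P[:,2]]*1e3; i=np.argsort(q[:,0]); print(len(q),q[i[[5,len(i)//2,-5]]].round(), np.polyfit(q[:,0],q[:,2],1))
E
```

```text
time_s: 26.78
position: [0.5031, 0.2237, 0.1843]
tool_rot: [-0.173, -3.134, 0.002]
contact_force: [0.4, 0.7, 0.2]
gripper_width: 0.0
finger_force: 0.0
t 26.775 jig [ 20.59 121.33] z 184.3 F jig [0.3 0.7 0.2] w 3.9098591379797153e-05
front x [(-18.8), (-20.1), (-19.3), (-18.6), (-20.1), (-19.9), (-18.6)]
+y end [(10.7), (10.4), (9.2), (9.9)]
-y end [(-130.8), (-138.9), (-138.7), (-143.0)]
score -14 -119.2 score -8 -118.8 score -3 -121.0 score 3 -120.6 bed edge [(-111.1), (-111.7), (-113.2), (-117.9)]
87 [[141. -83.  80.]
 [167. -78.  75.]
 [196. -77.  77.]] [5.57093886e-02 6.80527512e+01]
```

```bash
python3 -c "
from cell import r
print(r.sign_off())"
```

```text
the job is handed in; nothing more can be done
None
```

I handed the job in at about 27 s (no verdict came back): in the last images the panel is flush on the rail with its score line within about 1 mm of the breaking edge, and the handle is at its stop (0.056 rad above level); foot force was not measured, and the reported TCP height was about 38–41 mm too low against the camera, so I set heights by touching the bed.

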